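# Put the loose sockets back in their case and click the cover on

## Task

Squeeze the two spring buttons on the grip of the socket case's cover to free its catches, lift the cover off and set it down right way up on the bench, well clear of the case, and let go. Stand every loose socket fully down in the well of its own size, then put the cover back down on the case so that it sits flat and both catches have sprung out again under their keepers. Leave the tape measure, the insulating tape and the bolt where they lie.

Things in the scene. Friction and masses are not known exactly. Their poses are not given: they have to be found in the camera images.
- case: Low black socket case, fixed. Slab 80 x 224 x 14 mm (its x, y, z); on it a bored grey deck 60 x 186 mm, 12 mm thick, top 26 mm above the bench. Five round wells in one row along y in the middle of the deck, growing from the -y end to the +y end. Origin: centre of the underside, z up.
- keeper_l (a point): Keeper at the case's +y end, middle of the underside of its cross bar, 106.5 mm from the case's middle, 38 mm above the bench. The keeper is a black bracket 32 mm wide (x), 8 mm thick, 37 mm tall above the slab, with a window below the bar for the catch tongue and a 45 degree lead-in on its inner top edge.
- keeper_r (a point): The same for the keeper at the -y end.
- seat (a point): Middle of the case slab's top face, 14 mm above the bench: where the cover's origin lies when the cover is home. Axes as the case's.
- cover: Grey cover, a box open below, 72 x 198 mm (x, y), 53 mm tall without its grip, walls 3 mm, 0.26 kg. Loose, but locked on the case at the start. Home, its skirt goes round the deck with 3 mm play on every side and stands on the slab. Fits either way round. Origin: centre of its open lower edge, z up, long side along y.
- grip (a point): Middle between the cover's two buttons, 64.5 mm above the cover's lower edge. The grip on the cover's top is a housing 36 x 40 mm (x, y), 28 mm tall, with a black spring button sticking out of its +y and -y ends. Squeezing both towards each other draws the catches in; fingers that hold both buttons home can lift and carry the cover by them. Axes as the cover's.
- catch_l_face (a point): Middle of the outer face of the cover's +y button: 31 mm from the cover's middle when out, 22 mm when pressed home. The face is 25 mm wide and 20 mm tall, from 1.5 to 22 mm above the cover's top. The two buttons measure 62 mm over both faces when out, 44 mm pressed home.
- catch_r_face (a point): The same for the -y button.
- open_bench (a point): Middle of a stretch of open bench to the left of the case (towards +y), free of other things over about 220 mm along the world x and 90 mm along y: room for the cover, turned along x, while the case is filled. Any other free place does as well.
- catch_l (a joint): Travel of the +y button, m: 0 sprung out, 0.009 pressed home. One piece with it is a catch tongue, 12 mm wide, that sticks out 8.5 mm through the cover's end wall, 19 mm above the cover's lower edge; on the case it lies under the keeper's bar and is clear of it from about 0.006. Spring 3 N at the start, 7.5 N pressed home.
- catch_r (a joint): The same for the -y button and its tongue.
- socket_17: Plain chrome spanner socket, round, 17 mm diameter and 36 mm tall, 30 g or so, loose on the bench, standing upright; plain cylinder, square drive hole in the top. Origin: centre of its underside, z up. It may be absent (None).
- well_17 (a point): Centre of the floor of the well for the 17 mm socket, on the case, -72 mm along y from the case's middle, 14 mm above the bench; well 21 mm across and 12 mm deep, its mouth chamfered 2 mm.
- socket_20: Plain chrome spanner socket, round, 20 mm diameter and 38 mm tall, 42 g or so, loose on the bench, standing upright; plain cylinder, square drive hole in the top. Origin: centre of its underside, z up. It may be absent (None).
- well_20 (a point): Centre of the floor of the well for the 20 mm socket, on the case, -43.5 mm along y from the case's middle, 14 mm above the bench; well 24 mm across and 12 mm deep, its mouth chamfered 2 mm.
- socket_24: Plain chrome spanner socket, round, 24 mm diameter and 40 mm tall, 58 g or so, loose on the bench, standing upright; plain cylinder, square drive hole in the top. Origin: centre of its underside, z up. It may be absent (None).
- well_24 (a point): Centre of the floor of the well for the 24 mm socket, on the case, -11.5 mm along y from the case's middle, 14 mm above the bench; well 28 mm across and 12 mm deep, its mouth chamfered 2 mm.
- socket_28: Plain chrome spanner socket, round, 28 mm diameter and 42 mm tall, 74 g or so, loose on the bench, standing upright; plain cylinder, square drive hole in the top. Origin: centre of its underside, z up. It may be absent (None).
- well_28 (a point): Centre of the floor of the well for the 28 mm socket, on the case, 24.5 mm along y from the case's middle, 14 mm above the bench; well 32 mm across and 12 mm deep, its mouth chamfered 2 mm.
- socket_32: Plain chrome spanner socket, round, 32 mm diameter and 44 mm tall, 90 g or so, loose on the bench, standing upright; plain cylinder, square drive hole in the top. Origin: centre of its underside, z up. It may be absent (None).
- well_32 (a point): Centre of the floor of the well for the 32 mm socket, on the case, 64.5 mm along y from the case's middle, 14 mm above the bench; well 36 mm across and 12 mm deep, its mouth chamfered 2 mm.
- tape_measure: Bystander: yellow tape measure standing on the bench, 36 x 73 x 61 mm. Origin: centre of its underside. To be left alone.
- insul_tape: Bystander: roll of black insulating tape lying flat, 58 mm across, 18 mm tall. Origin: centre of its underside. To be left alone.
- coach_bolt: Bystander: bolt with nut lying on the bench, 94 mm long, 19 mm wide. Origin: centre of its underside. To be left alone.

How it is judged:
By the outcome, as a careful person would: the job done as asked, in the order asked, and still so for the second after the job is handed in, with the robot touching nothing.
Of socket_17, socket_20, socket_24, socket_28, socket_32 only 3 to 5 are there at a start; the rules pass over those that are not, and their reading is None.
At some moment in a run one of cover may be knocked a few centimetres aside while the robot is not near it.
It also fails if it takes over 210 s, if anything falls off the work surface, if the arm or the gripper's body presses on something with over 40 N, if the wrist force passes 120 N, or if a joint passes its speed limit or range.

## Robot

A 6-joint arm with a two-finger parallel gripper is mounted at the origin on a cart in front of the work surface, level with it; the furniture and walls round the work are solid. World frame = base frame: x ahead of the robot, y to its left, z up, the work surface at z = 0. Lengths are in m, angles in rad, forces in N, time in s.
With the tool pointing down it reaches from about 0.375 to 0.975 m from the base axis. Payload 3.8 kg.
Tool frame: the origin (TCP) lies at the centre of the arm's flange, where the gripper is bolted on; the fingertips stand 173 mm ahead of it and the grasp point (between the pads) lies 155 mm ahead of it; z points along the fingers, y is the line along which they close (so a half turn about z gives the same grasp; the last joint's range is limited). The gripper opens to 85 mm and grips with 20 to 120 N. Pads are 22 mm wide; open, the fingers measure 114 mm over their backs; the gripper's body (76 mm by 85 mm) begins 54 mm behind the grasp point. The pads swing forward as they close: fully open they stand 13 mm farther back than shut.
Start: joints at [1.156, 0.264, 1.604, -0, 1.274, -0.037], TCP at [0.249, 0.627, 0.405] pointing down, gripper open.
Joint ranges: [-2.63, 2.63], [-0.94, 2.18], [0.31, 2.57], [-1.31, 4.45], [0, 2.66], [-2.55, 2.55]. Speed limits (rad/s): [2.57, 2.57, 3.14, 3.14, 3.14, 3.14].

## Interface

Orientations are given as a unit quaternion [x, y, z, w].
In Python, from workcell import bot gives the robot as it stands.
- The arm moves only by the tool play_rows, never from a script. Its argument "moves" is a list of rows, each a list of 4 numbers: the shift along the tool's x, y, z in cm, then the turn about the tool's z in rad. In form: [[tx, ty, tz, spin], ...]. A call has 1 to 5 rows; each row is the pose to reach, as a shift and turn from the pose commanded when the call began, along the tool's axes at that moment; what a row does not reach only later rows make up. A row lasts 1/8 s, in which the tool goes at most 62.5 mm and 10.7 degrees, less where a joint would pass 70% of its speed; a pose out of reach is approached as far as the arm can. A call with a gripper value outside its range is refused whole. "gripper" is the finger opening in cm, from 0 to 8.54, set as the call begins (left out, the last holds). The fingers move at their own pace and stop on an object; the grip force is fixed at half the most. Time passes only in rows, so rows that repeat a pose let the fingers close. It gives the time, the measured TCP pose, the force, the opening and the grip force at its end, in the units of the state.
- bot.read_state(): the state, without advancing time (a new reading comes with each control period).
- bot.snapshot(name): name is "scene" or "top" or "wrist"; returns (picture, depth): 420x560x3 uint8, red, green, blue; 420x560 float32, m along the optical axis (not along the pixel's ray), 0 where there is no reading.
- bot.camera_model(name): a dict with "camera_matrix" (3x3 intrinsics, pixels), "eye" and "rotation" of the camera in the world; the wrist camera has in their place "mount" (4x4, takes a point from camera to tool coordinates, whose origin is the TCP and whose axes are the flange's). Camera axes: x right, y up, looking along -z (the intrinsics and any distortion apply to the point x, -y, -z); pixel columns grow to the right and rows downward; lengths in m; the calibration is good to about 2 mm. The wrist camera is an equidistant fisheye: a pixel r from the principal point sees the ray r / f radians off the axis. A picture is of the moment at which its call begins: read the wrist's pose just before it. camera_model takes no time and is no camera call.
- bot.hand_in(): hands the job in; it is judged then, once.
Trained networks look in the newest picture that a camera, given by its name, has taken for a name from the list of things; names that differ only in an ending like _2 or _b are one class to them, and where a whole thing is asked for, a point or a joint stands for the part that bears it (a point fixed in the world has none). Each returns a list of dicts, best first, with "p" (0 to 1); they miss things now and then, are a little off and sometimes report something else, mostly with a low value. They report only what shows in the picture. A call takes as long as a camera call.
- bot.search_frame(name, camera): "bbox" ([left, top, width, height] in pixels, round what is visible of it).
The state is a dict: "clock": time; "joints": joint angles; "qd": joint speeds; "tau": joint torques, N m; "ee_pos": TCP position; "eef_rot": TCP orientation; "ft_force": force on the tool from outside, world axes, zero at the start; "ft_torque": the same for the moment, N m; "gripper_width": finger opening in m; "grasp_force": force on a finger pad.
Only numpy, scipy, OpenCV 4.12 (cv2) and the standard library are available. Lean on these libraries where they do the work, as an engineer would, in place of code of your own. Each camera call takes 0.05 s, during which the arm holds its last target. There are 200 camera calls.

## Working session

There is one attempt and no reset: what is moved stays moved. The work goes in short steps, Python scripts to look and compute and a tool call to move; the robot and the scene stay as the last step left them, time stands still between calls to the robot, and variables do not carry over. Pictures are saved under pics/ and viewed, at most 14 in all, crops included, and the job is handed in when it is done.

Besides the shell and the picture viewer there is one more tool, called as a command line: name --pt "numbers of a row" for each row, then --argument value for the rest. play_rows: Moves the arm, as the interface text tells. Its arguments: {"type":"object","properties":{"moves":{"type":"array"},"gripper":{"type":"number"}},"required":["moves"]}

```bash
ls; mkdir -p pics; cat > h.py <<'E'
import numpy as np, cv2
from workcell import bot
from scipy.spatial.transform import Rotation as R
def cam(name):
    m=bot.camera_model(name); K=np.array(m["camera_matrix"])
    if name=="wrist":
        s=bot.read_state(); T=np.eye(4); T[:3,:3]=R.from_quat(s["eef_rot"]).as_matrix(); T[:3,3]=s["ee_pos"]
        M=T@np.array(m["mount"]); return K,M[:3,:3],M[:3,3]
    return K,np.array(m["rotation"]),np.array(m["eye"])
def snap(name,save=None):
    c=cam(name); p,d=bot.snapshot(name)
    if save: cv2.imwrite("pics/"+save,p[:,:,::-1])
    return p,d,c
def cloud(d,c,fish=False):
    K,Rm,e=c; v,u=np.mgrid[:d.shape[0],:d.shape[1]]
    a=(u-K[0,2])/K[0,0]; b=(v-K[1,2])/K[1,1]
    if fish:
        r=np.hypot(a,b); k=np.where(r>1e-6,np.tan(np.minimum(r,1.5))/np.maximum(r,1e-6),1); a=a*k;b=b*k
    P=np.stack([a*d,-b*d,-d],-1); W=P@Rm.T+e; W[d<=0]=np.nan; return W
E
python3 - <<'E'
from h import *
print(bot.read_state())
for n in("scene","top","wrist"):
    m=bot.camera_model(n); print(n,m)
    p,d,c=snap(n,n+"0.png")
    W=cloud(d,c,n=="wrist")
    for t in ["case","cover","socket_17","socket_20","socket_24","socket_28","socket_32","tape_measure","insul_tape","coach_bolt"]:
        for r in bot.search_frame(t,n)[:2]:
            l,tp,w,h=[int(round(x)) for x in r["bbox"]]
            q=W[tp:tp+h,l:l+w].reshape(-1,3); q=q[~np.isnan(q[:,0])]
            ok=len(q)>0
            print(n,t,round(r["p"],2),[l,tp,w,h],np.round(W[min(tp+h//2,419),min(l+w//2,559)],3))
E
```

```text
pics
{'clock': 0.0, 'joints': array([ 1.15609792e+00,  2.64779659e-01,  1.60539528e+00, -9.95827188e-06,
        1.27368520e+00, -3.69010183e-02]), 'qd': array([ 0.0006757 ,  0.00256916, -0.00129783, -0.0017784 , -0.00224939,
        0.00179463]), 'tau': array([-3.63095724e-04, -5.15112376e+01, -3.67313576e+01, -2.88174906e-04,
        1.30411561e-02, -2.49151458e-05]), 'ee_pos': array([0.24885502, 0.62708154, 0.40333222]), 'eef_rot': array([ 1.87775736e-01,  9.82211274e-01, -1.10602783e-03, -2.49190253e-04]), 'ft_force': array([-0.19418715,  0.27189161,  0.84267188]), 'ft_torque': array([-0.00059237, -0.02744546, -0.00247249]), 'grasp_force': 0.0, 'gripper_width': 0.0854078730377586}
scene {'camera_matrix': array([[534.71399547,   0.        , 284.09813938],
       [  0.        , 534.71399547, 215.0710341 ],
       [  0.        ,   0.        ,   1.        ]]), 'eye': array([-0.19930506,  0.66469073,  0.68790966]), 'rotation': array([-0.22700346,  0.4179407 ,  0.77716755, -0.41207474])}Traceback (most recent call last):
  File "<stdin>", line 6, in <module>
  File "h.py", line 19, in cloud
    P=np.stack([a*d,-b*d,-d],-1); W=P@Rm.T+e; W[d<=0]=np.nan; return W
                                    ~^~~~~
ValueError: matmul: Input operand 1 has a mismatch in its core dimension 0, with gufunc signature (n?,k),(k,m?)->(n?,m?) (size 4 is different from 3)
```

```bash
sed -i 's/return K,np.array(m\["rotation"\]),/return K,R.from_quat(m["rotation"]).as_matrix(),/' h.py
python3 - <<'E'
from h import *
for n in("scene","top"):
    p,d,c=snap(n,n+"0.png")
    W=cloud(d,c,n=="wrist"); print(n,c[2],W[400,280],(d>0).mean())
    for t in ["case","cover","grip","catch_l_face","socket_17","socket_20","socket_24","socket_28","socket_32","tape_measure","insul_tape","coach_bolt"]:
        for r in bot.search_frame(t,n)[:2]:
            l,tp,w,h=[int(round(x)) for x in r["bbox"]]
            print(n,t,round(r["p"],2),[l,tp,w,h],np.round(W[min(tp+h//2,419),min(l+w//2,559)],3))
print(bot.camera_model("wrist"))
E
```

```text
scene [-0.19930506  0.66469073  0.68790966] [ 0.36963876  0.30121893 -0.18469102] 0.9835926870748299
scene case 0.71 [231, 223, 97, 56] [0.54  0.187 0.024]
scene case 0.22 [337, 255, 18, 24] [0.42  0.109 0.026]
scene cover 0.64 [238, 197, 82, 73] [0.546 0.183 0.064]
scene grip 0.65 [234, 199, 87, 68] [0.546 0.188 0.066]
scene grip 0.5 [265, 217, 13, 8] [0.568 0.188 0.083]
scene catch_l_face 0.59 [231, 224, 94, 54] [0.542 0.189 0.023]
scene catch_l_face 0.46 [262, 212, 17, 14] [0.573 0.187 0.085]
scene socket_17 0.73 [240, 297, 9, 20] [0.434 0.333 0.027]
scene socket_17 0.54 [264, 278, 13, 18] [0.462 0.26  0.018]
scene socket_20 0.73 [240, 297, 9, 20] [0.434 0.333 0.027]
scene socket_20 0.54 [264, 278, 13, 18] [0.462 0.26  0.018]
scene socket_24 0.73 [240, 297, 9, 20] [0.434 0.333 0.027]
scene socket_24 0.54 [264, 278, 13, 18] [0.462 0.26  0.018]
scene socket_28 0.73 [240, 297, 9, 20] [0.434 0.333 0.027]
scene socket_28 0.54 [264, 278, 13, 18] [0.462 0.26  0.018]
scene socket_32 0.73 [240, 297, 9, 20] [0.434 0.333 0.027]
scene socket_32 0.54 [264, 278, 13, 18] [0.462 0.26  0.018]
scen
[... 1083 characters left out ...]
 tape_measure 0.46 [281, 202, 9, 9] [0.59  0.137 0.088]
top insul_tape 0.74 [381, 179, 27, 28] [ 0.627 -0.142 -0.005]
top coach_bolt 0.69 [289, 152, 34, 14] [0.716 0.08  0.009]
{'camera_matrix': array([[325.1922621 ,   0.        , 280.97101122],
       [  0.        , 325.1922621 , 204.31920242],
       [  0.        ,   0.        ,   1.        ]]), 'mount': array([[ 9.61543037e-04,  9.53643396e-01,  3.00937449e-01,
         7.73414255e-02],
       [ 9.99999370e-01, -1.09110737e-03,  2.62462865e-04,
         3.31701214e-04],
       [ 5.78651046e-04,  3.00937007e-01, -9.53643845e-01,
         2.95995196e-02],
       [ 0.00000000e+00,  0.00000000e+00,  0.00000000e+00,
         1.00000000e+00]])}
```

View pics/top0.png

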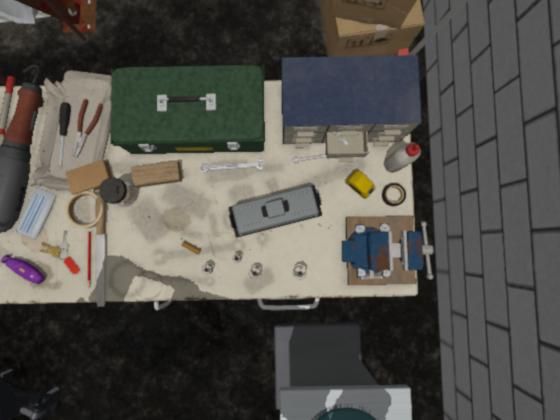

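View pics/scene0.png

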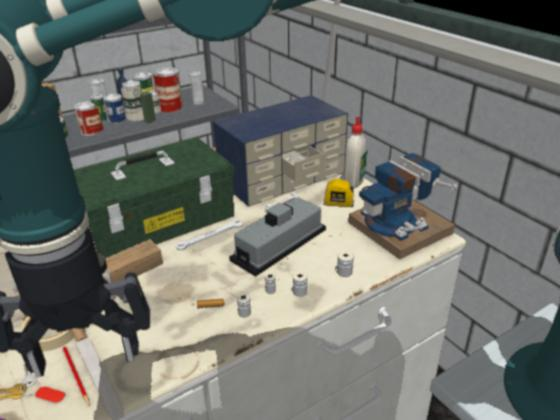

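```bash
cat > meas.py <<'E'
from h import *
def rects(W,zlo,zhi,xr=(.36,.78),yr=(-.15,.4),mn=8):
    m=((W[...,2]>zlo)&(W[...,2]<zhi)&(W[...,0]>xr[0])&(W[...,0]<xr[1])&(W[...,1]>yr[0])&(W[...,1]<yr[1])).astype(np.uint8)
    n,lab,st,ce=cv2.connectedComponentsWithStats(m)
    out=[]
    for i in range(1,n):
        if st[i,4]<mn: continue
        q=W[lab==i]; (cx,cy),(w,h),a=cv2.minAreaRect(q[:,:2].astype(np.float32))
        if w<h: w,h,a=h,w,a-90
        out.append((st[i,4],np.round([cx,cy,w,h],4),round((a+90)%180-90,1),np.round(np.nanmedian(q[:,2]),4),np.round(ce[i])))
    return out
E
python3 - <<'E'
from meas import *
p,d,c=snap("top")
W=cloud(d,c)
print("grip");[print(r) for r in rects(W,.076,.2)]
print("cover");[print(r) for r in rects(W,.055,.075)]
print("sock");[print(r) for r in rects(W,.025,.055)]
print("low");[print(r) for r in rects(W,.006,.025)]
p,d,c=snap("scene")
W=cloud(d,c)
print("sock scene");[print(r) for r in rects(W,.025,.055,xr=(.38,.52))]
print("cover");[print(r) for r in rects(W,.06,.08)]
E
```

```text
grip
(np.int32(2876), array([ 0.7433, -0.0048,  0.2904,  0.0735]), -89.9, np.float64(0.1615), array([348., 127.]))
(np.int32(2375), array([0.7537, 0.2907, 0.2183, 0.0526]), 90.0, np.float64(0.1398), array([215., 133.]))
(np.int32(465), array([ 0.7031, -0.1315,  0.0477,  0.0367]), 1.0, np.float64(0.1286), array([404., 154.]))
(np.int32(376), array([0.5866, 0.1617, 0.0626, 0.0359]), -76.5, np.float64(0.093), array([274., 208.]))
(np.int32(2579), array([ 0.4849, -0.0676,  0.1656,  0.0852]), -89.1, np.float64(0.1556), array([383., 250.]))
cover
(np.int32(660), array([ 0.747 , -0.0124,  0.0847,  0.0506]), 89.3, np.float64(0.0615), array([346., 142.]))
(np.int32(151), array([0.7559, 0.0816, 0.1108, 0.0404]), 68.3, np.float64(0.0666), array([306., 139.]))
(np.int32(124), array([ 0.7527, -0.1065,  0.0868,  0.0125]), 89.7, np.float64(0.0669), array([385., 137.]))
(np.int32(53), array([0.7403, 0.2148, 0.058 , 0.0049]), -85.5, np.float64(0.0673), array([252., 145.]))
(np.int32(117), array([0.7393, 0.3355, 0.1274, 0.0031]), -89.9, np.float64(0.0668), array([199., 147.]))
(np.int32(47), array([ 0
[... 7413 characters left out ...]
444,  0.0206]), 35.5, np.float64(0.0695), array([353., 163.]))
(np.int32(650), array([0.7346, 0.0418, 0.2097, 0.0488]), 64.5, np.float64(0.0699), array([285., 175.]))
(np.int32(24), array([ 0.6472, -0.0462,  0.0259,  0.0118]), -38.7, np.float64(0.0612), array([336., 182.]))
(np.int32(743), array([0.7372, 0.2905, 0.218 , 0.0113]), -90.0, np.float64(0.0703), array([186., 206.]))
(np.int32(17), array([ 0.4619, -0.1327,  0.023 ,  0.0094]), 56.4, np.float64(0.0773), array([420., 199.]))
(np.int32(1618), array([0.5819, 0.1592, 0.1985, 0.0752]), -76.8, np.float64(0.0661), array([277., 225.]))
(np.int32(260), array([ 0.4603, -0.0481,  0.0966,  0.0333]), 76.5, np.float64(0.0681), array([395., 216.]))
```

```bash
cat > mv.py <<'E'
import sys
from h import *
# usage: mv.py x y z yawdeg(of tool y axis, mod 180)
def mv(x,y,z,yaw):
    s=bot.read_state(); Rm=R.from_quat(s["eef_rot"]).as_matrix()
    d=Rm.T@(np.array([x,y,z])-s["ee_pos"])*100
    cur=np.degrees(np.arctan2(Rm[1,1],Rm[0,1])); a=(yaw-cur+90)%180-90
    print("shift cm",np.round(d,2),"spin",round(-np.radians(a),3),"| pos",np.round(s["ee_pos"],4),"yaw",round(cur,1),"tilt",np.round(Rm[:2,2],3),"j6",round(s["joints"][5],2),"F",np.round(s["ft_force"],1),"w",round(s["gripper_width"],4),"g",round(s["grasp_force"],1),"t",round(s["clock"],1))
if __name__=="__main__": mv(*map(float,sys.argv[1:5]))
E
python3 mv.py .585 .1615 .40 103.3
```

```text
shift cm [-48.42 -30.91   0.47] spin -0.61 | pos [0.249  0.6274 0.4047] yaw 68.4 tilt [-0. -0.] j6 -0.04 F [-0.3 -0.4 -0.3] w 0.0853 g 0.0 t 1.4
```

play_rows --pt "-48.4 -30.9 0.5 -0.61" --pt "-48.4 -30.9 0.5 -0.61" --pt "-48.4 -30.9 0.5 -0.61" --pt "-48.4 -30.9 0.5 -0.61" --pt "-48.4 -30.9 0.5 -0.61" --gripper 8.54

```text
clock: 2.08
ee_pos: [0.4308, 0.3749, 0.4023]
eef_rot: [-0.116, 0.993, 0.0, 0.0]
ft_force: [-0.1, 0.3, -0.2]
gripper_width: 0.0857
grasp_force: 0.0
```

```bash
python3 mv.py .585 .1615 .40 103.3
```

```text
shift cm [-10.07 -24.33   0.23] spin 0.001 | pos [0.4308 0.3749 0.4023] yaw 103.4 tilt [0.001 0.   ] j6 -1.13 F [-0.1  0.3 -0.2] w 0.0857 g 0.0 t 2.1
```

play_rows --pt "-10.1 -24.3 0.2 0" --pt "-10.1 -24.3 0.2 0" --pt "-10.1 -24.3 0.2 0" --pt "-10.1 -24.3 0.2 0" --pt "-10.1 -24.3 0.2 0"

```text
clock: 2.7
ee_pos: [0.586, 0.1601, 0.4]
eef_rot: [-0.114, 0.994, -0.0, 0.0]
ft_force: [0.3, 1.0, 0.5]
gripper_width: 0.0856
grasp_force: 0.0
```

```bash
python3 - <<'E'
from meas import *
from mv import mv
p,d,c=snap("wrist","w1.png")
W=cloud(d,c,True)
print((d>0).mean())
kw=dict(xr=(.38,.78),yr=(-.02,.4),mn=60)
print("grip");[print(r) for r in rects(W,.085,.2,**kw)]
print("cover");[print(r) for r in rects(W,.058,.075,**kw)]
print("sock");[print(r) for r in rects(W,.03,.055,**kw)]
print("low");[print(r) for r in rects(W,.009,.02,**kw)]
mv(.585,.1615,.35,103.3)
E
```

```text
0.9948511904761905
grip
(np.int32(2861), array([ 0.4848, -0.002 ,  0.0612,  0.036 ]), 0.0, np.float64(0.1247), array([117.,  46.]))
(np.int32(2470), array([0.586 , 0.1616, 0.0625, 0.0361]), -77.6, np.float64(0.0955), array([282., 192.]))
(np.int32(959), array([0.7195, 0.0089, 0.0581, 0.0271]), 89.2, np.float64(0.1009), array([118., 276.]))
(np.int32(1460), array([0.7586, 0.1172, 0.0574, 0.0204]), 68.3, np.float64(0.1103), array([204., 341.]))
(np.int32(2420), array([0.7375, 0.2455, 0.1321, 0.0241]), -82.0, np.float64(0.108), array([317., 345.]))
(np.int32(331), array([0.7687, 0.0524, 0.0317, 0.0225]), -88.3, np.float64(0.1706), array([129., 371.]))
(np.int32(1052), array([0.7567, 0.3767, 0.0465, 0.0463]), -89.6, np.float64(0.1428), array([431., 383.]))
cover
(np.int32(11248), array([0.5863, 0.1614, 0.1986, 0.073 ]), -76.7, np.float64(0.068), array([282., 182.]))
(np.int32(504), array([0.7088, 0.0108, 0.0657, 0.0222]), 67.9, np.float64(0.0689), array([126., 259.]))
(np.int32(465), array([ 7.612e-01, -4.000e-04,  3.880e-02,  3.750e-02]), 89.7, np.float64(0.0634), array([121., 293.]))
(
[... 2067 characters left out ...]
4(0.0143), array([463., 148.]))
(np.int32(821), array([0.5524, 0.1538, 0.2231, 0.0121]), -76.9, np.float64(0.0143), array([284., 142.]))
(np.int32(510), array([0.7191, 0.0712, 0.0943, 0.019 ]), -82.5, np.float64(0.0127), array([189., 259.]))
(np.int32(103), array([0.6894, 0.3974, 0.0456, 0.0051]), 0.0, np.float64(0.0138), array([432., 283.]))
(np.int32(349), array([0.7538, 0.1081, 0.0639, 0.0154]), 83.4, np.float64(0.0126), array([209., 288.]))
(np.int32(464), array([0.7399, 0.255 , 0.1425, 0.0204]), -82.3, np.float64(0.0146), array([322., 302.]))
shift cm [0.07 0.13 4.99] spin -0.004 | pos [0.5859 0.1604 0.3999] yaw 103.1 tilt [ 0.001 -0.001] j6 -1.57 F [ 0.9 -0.3  0.8] w 0.0853 g 0.0 t 2.8
```

View pics/w1.png

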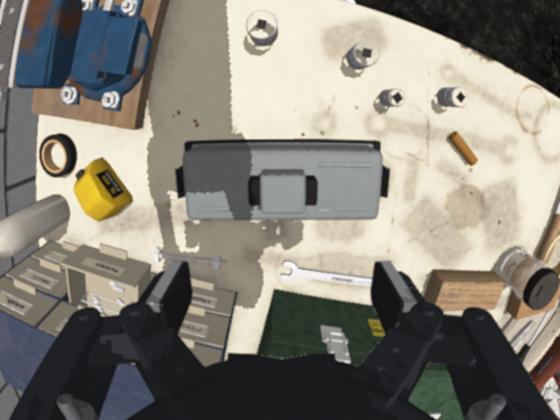

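play_rows --pt "0 0.13 5 0" --pt "0 0.13 10 0" --pt "0 0.13 14 0" --pt "0 0.13 15.6 0" --pt "0 0.13 15.6 0"

```text
clock: 3.38
ee_pos: [0.5832, 0.1654, 0.2433]
eef_rot: [-0.116, 0.993, -0.0, -0.001]
ft_force: [0.2, -0.4, -0.6]
gripper_width: 0.0854
grasp_force: 0.0
```

play_rows --pt "0 0 0 0" --pt "0 0 0 0" --pt "0 0 0 0" --pt "0 0 0 0" --pt "0 0 0 0" --gripper 3.5

```text
clock: 4.0
ee_pos: [0.5861, 0.1645, 0.2491]
eef_rot: [-0.116, 0.993, -0.0, 0.004]
ft_force: [-1.8, -4.0, 13.2]
gripper_width: 0.039
grasp_force: 63.5
```

```bash
python3 - <<'E'
from h import *
snap("wrist","w2.png")
from mv import mv
mv(.5863,.1615,.242,103.3)
E
```

```text
shift cm [ 0.05 -0.29  0.71] spin 0.0 | pos [0.5861 0.1645 0.2491] yaw 103.3 tilt [0.007 0.001] j6 -1.57 F [-2.1 -3.7 13.7] w 0.0386 g 63.5 t 4.0
```

View pics/w2.png

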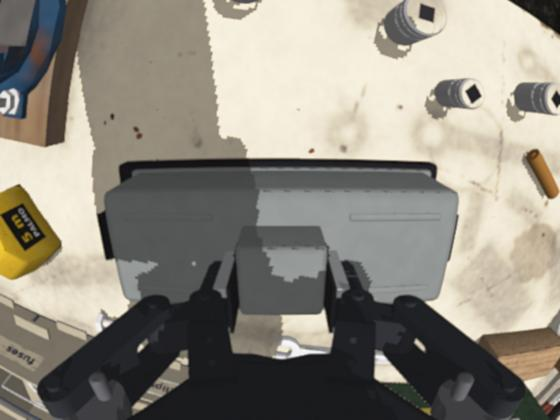

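play_rows --pt "0 0 -0.6 0" --pt "0 0 -1.0 0" --pt "0 0 -1.5 0" --pt "0 0 -1.5 0"

```text
clock: 4.55
ee_pos: [0.5839, 0.1641, 0.2587]
eef_rot: [-0.116, 0.993, -0.001, -0.0]
ft_force: [2.8, -4.4, -2.8]
gripper_width: 0.0391
grasp_force: 61.8
```

```bash
python3 - <<'E'
from meas import *
p,d,c=snap("top")
W=cloud(d,c)
kw=dict(xr=(.48,.68),yr=(.03,.3),mn=300)
[print(r) for r in rects(W,.06,.09,**kw)]
E
python3 mv.py .586 .1615 .33 103.3
```

```text
(np.int32(353), array([0.5592, 0.1515, 0.1271, 0.0195]), -76.7, np.float64(0.0754), array([280., 220.]))
shift cm [-0.14 -0.32 -7.13] spin 0.0 | pos [0.5838 0.1642 0.2587] yaw 103.3 tilt [-0.    -0.001] j6 -1.57 F [ 2.4 -5.3 -3.3] w 0.039 g 61.8 t 4.6
```

play_rows --pt "0 0 -2 0" --pt "0 0 -4 0" --pt "0 0 -6 0" --pt "0 0 -8 0" --pt "0 0 -10 0"

```text
clock: 5.22
ee_pos: [0.5838, 0.1649, 0.361]
eef_rot: [-0.116, 0.993, 0.0, 0.0]
ft_force: [-0.2, 0.3, -2.8]
gripper_width: 0.0389
grasp_force: 63.1
```

```bash
python3 - <<'E'
from meas import *
p,d,c=snap("scene","s1.png")
W=cloud(d,c)
E
python3 mv.py .56 .435 .36 103.3
```

```text
shift cm [-3.8  26.84  0.45] spin 0.0 | pos [0.5848 0.1651 0.3643] yaw 103.3 tilt [0.006 0.002] j6 -1.57 F [1.3 0.1 0.2] w 0.0388 g 63.2 t 5.3
```

View pics/s1.png

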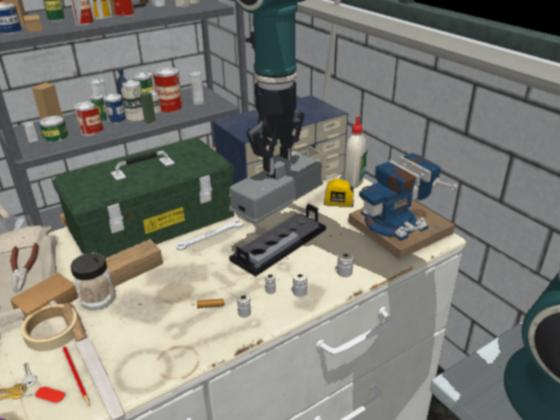

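```bash
python3 - <<'E'
from meas import *
p,d,c=snap("top")
W=cloud(d,c)
kw=dict(xr=(.4,.72),yr=(.3,.62),mn=6)
[print(r) for r in rects(W,.006,.12,**kw)]
E
python3 mv.py .565 .43 .36 103.3
```

```text
(np.int32(3175), array([0.5602, 0.5078, 0.3189, 0.2244]), -0.0, np.float64(0.0344), array([122., 194.]))
(np.int32(19), array([0.7016, 0.3239, 0.0183, 0.0082]), 88.9, np.float64(0.0075), array([210., 167.]))
(np.int32(11), array([0.6939, 0.3434, 0.014 , 0.0066]), 58.8, np.float64(0.0084), array([202., 170.]))
(np.int32(118), array([0.5001, 0.3729, 0.0507, 0.0147]), 60.1, np.float64(0.0125), array([190., 247.]))
(np.int32(30), array([0.4486, 0.3239, 0.0227, 0.01  ]), 13.6, np.float64(0.0283), array([210., 268.]))
(np.int32(16), array([0.4466, 0.3316, 0.0089, 0.0087]), -27.1, np.float64(0.0393), array([205., 269.]))
shift cm [-4.16 26.24  0.34] spin 0.0 | pos [0.585  0.1651 0.3631] yaw 103.3 tilt [0.006 0.002] j6 -1.57 F [ 0.8  0.7 -2.5] w 0.0389 g 63.1 t 5.3
```

```bash
python3 - <<'E'
from meas import *
p,d,c=snap("top")
W=cloud(d,c).reshape(-1,3); W=W[(W[:,2]>.005)&(W[:,2]<.15)]
for x,y,a in [(.565,.43,103.3),(.56,.42,103.3),(.565,.42,110),(.565,.42,100),(.57,.42,95),(.59,.36,165),(.59,.36,180)]:
    u=np.array([np.cos(np.radians(a)),np.sin(np.radians(a))]);v=np.array([u[1],-u[0]])
    q=W[:,:2]-[x,y]; l=np.maximum(abs(q@u)-.108,0);m=np.maximum(abs(q@v)-.036,0)
    k=np.argmin(np.hypot(l,m)); print(x,y,a,round(np.hypot(l,m)[k]*1000),W[k].round(3))
E
```

```text
0.565 0.43 103.3 0 [0.594 0.326 0.006]
0.56 0.42 103.3 0 [0.599 0.321 0.006]
0.565 0.42 110 0 [0.599 0.321 0.006]
0.565 0.42 100 0 [0.599 0.321 0.006]
0.57 0.42 95 0 [0.599 0.321 0.006]
0.59 0.36 165 0 [0.695 0.348 0.009]
0.59 0.36 180 0 [0.698 0.333 0.008]
```

```bash
python3 - <<'E'
from meas import *
p,d,c=snap("top")
W=cloud(d,c).reshape(-1,3); W=W[(W[:,2]>.008)&(W[:,2]<.15)]
for x,y,a in [(.565,.43,103.3),(.56,.42,103.3),(.565,.42,110),(.565,.42,100),(.57,.42,95),(.57,.43,108)]:
    u=np.array([np.cos(np.radians(a)),np.sin(np.radians(a))]);v=np.array([u[1],-u[0]])
    q=W[:,:2]-[x,y]; l=np.maximum(abs(q@u)-.108,0);m=np.maximum(abs(q@v)-.036,0)
    k=np.argsort(np.hypot(l,m)); k=k[[0,3]]; print(x,y,a,(np.hypot(l,m)[k]*1000).round(),W[k].round(3))
E
```

```text
0.565 0.43 103.3 [19. 22.] [[0.518 0.391 0.009]
 [0.515 0.388 0.01 ]]
0.56 0.42 103.3 [12. 15.] [[0.518 0.391 0.009]
 [0.515 0.388 0.01 ]]
0.565 0.42 110 [19. 22.] [[0.518 0.391 0.009]
 [0.515 0.388 0.01 ]]
0.565 0.42 100 [16. 19.] [[0.518 0.391 0.009]
 [0.515 0.388 0.01 ]]
0.57 0.42 95 [10. 11.] [[0.605 0.536 0.016]
 [0.607 0.534 0.022]]
0.57 0.43 108 [26. 29.] [[0.518 0.391 0.009]
 [0.515 0.388 0.01 ]]
```

play_rows --pt "-1 5 0 -0.02" --pt "-2 10.5 0 -0.04" --pt "-3 16 0 -0.06" --pt "-4 21 0 -0.08" --pt "-4.7 26.1 0 -0.08"

```text
clock: 6.05
ee_pos: [0.569, 0.4308, 0.3569]
eef_rot: [-0.156, 0.988, -0.001, -0.001]
ft_force: [0.4, 0.5, -2.0]
gripper_width: 0.0388
grasp_force: 63.1
```

play_rows --pt "0 0 3 0" --pt "0 0 6 0" --pt "0 0 9 0" --pt "0 0 11 0" --pt "0 0 11 0"

```text
clock: 6.68
ee_pos: [0.5685, 0.4286, 0.2455]
eef_rot: [-0.155, 0.988, -0.001, -0.003]
ft_force: [-0.4, -0.1, -2.8]
gripper_width: 0.039
grasp_force: 63.2
```

```bash
python3 - <<'E'
from meas import *
from mv import mv
p,d,c=snap("top","t2.png")
W=cloud(d,c)
kw=dict(xr=(.45,.7),yr=(.28,.58),mn=100)
[print(r) for r in rects(W,.05,.11,**kw)]
p,d,c=snap("scene")
W=cloud(d,c)
[print("s",r) for r in rects(W,.05,.11,**kw)]
mv(.57,.43,.235,108)
E
```

```text
(np.int32(1066), array([0.5793, 0.3897, 0.1175, 0.0727]), -72.1, np.float64(0.0623), array([185., 215.]))
(np.int32(262), array([0.5281, 0.4934, 0.0516, 0.0394]), -71.4, np.float64(0.0618), array([135., 238.]))
s (np.int32(3351), array([0.5641, 0.4267, 0.1986, 0.075 ]), -72.1, np.float64(0.0642), array([161., 276.]))
s (np.int32(1184), array([0.6337, 0.5392, 0.0648, 0.0629]), 16.3, np.float64(0.0847), array([ 90., 272.]))
shift cm [-0.03  0.04  1.43] spin -0.002 | pos [0.5699 0.4296 0.2493] yaw 107.9 tilt [0. 0.] j6 -1.27 F [ 0.5 -0.6 -2.9] w 0.0392 g 63.2 t 6.8
```

play_rows --pt "0 0 0.5 0" --pt "0 0 0.9 0" --pt "0 0 1.1 0" --pt "0 0 1.1 0"

```text
clock: 7.28
ee_pos: [0.5695, 0.4294, 0.2379]
eef_rot: [-0.155, 0.988, -0.0, -0.0]
ft_force: [-0.3, -0.2, -2.4]
gripper_width: 0.039
grasp_force: 63.2
```

play_rows --pt "0 0 0.2 0" --pt "0 0 0.4 0" --pt "0 0 0.4 0"

```text
clock: 7.65
ee_pos: [0.5697, 0.4295, 0.2353]
eef_rot: [-0.155, 0.988, 0.0, 0.0]
ft_force: [-3.2, -0.8, 4.8]
gripper_width: 0.0393
grasp_force: 64.2
```

play_rows --pt "0 0 0 0" --pt "0 0 0 0" --pt "0 0 0 0" --pt "0 0 -5 0" --pt "0 0 -11 0" --gripper 8.54

```text
clock: 8.28
ee_pos: [0.5691, 0.4291, 0.343]
eef_rot: [-0.155, 0.988, -0.001, -0.002]
ft_force: [0.7, -0.3, 0.3]
gripper_width: 0.0856
grasp_force: 0.0
```

```bash
python3 - <<'E'
from meas import *
from mv import mv
p,d,c=snap("top","t3.png")
W=cloud(d,c)
[print(r) for r in rects(W,.03,.07,xr=(.45,.7),yr=(.28,.58),mn=100)]
print(W[200:230,260:290,2].mean())
mv(.5,.24,.42,103.3)
E
```

```text
(np.int32(766), array([0.6783, 0.4551, 0.1166, 0.045 ]), -88.6, np.float64(0.037), array([153., 174.]))
(np.int32(1284), array([0.5749, 0.4084, 0.1543, 0.0719]), -71.8, np.float64(0.0517), array([180., 217.]))
nan
shift cm [ 12.59 -15.94  -6.65] spin 0.08 | pos [0.5715 0.4309 0.3558] yaw 107.9 tilt [0.011 0.008] j6 -1.27 F [1.6 2.2 6.2] w 0.0854 g 0.0 t 8.3
```

play_rows --pt "3 -4 -3 0.18" --pt "6 -8 -5 0.36" --pt "9 -12 -6 0.54" --pt "12.6 -16 -6 0.72" --pt "12.6 -18 -6 0.9"

```text
clock: 8.95
ee_pos: [0.5033, 0.2173, 0.4044]
eef_rot: [0.293, 0.956, 0.0, 0.0]
ft_force: [0.2, 0.3, 0.7]
gripper_width: 0.0855
grasp_force: 0.0
```

play_rows --pt "0 0 0 0.18" --pt "0 0 0 0.36" --pt "0 0 0 0.54" --pt "0 0 0 0.75" --pt "0 0 0 0.75"

```text
clock: 9.57
ee_pos: [0.505, 0.2195, 0.4044]
eef_rot: [0.62, 0.785, 0.0, 0.0]
ft_force: [0.8, -0.5, 0.9]
gripper_width: 0.0851
grasp_force: 0.0
```

```bash
cat > look.py <<'E'
from meas import *
from mv import mv
import sys
p,d,c=snap("wrist",sys.argv[1])
W=cloud(d,c,True)
kw=dict(xr=(.38,.7),yr=(-.02,.4),mn=40)
for n,a,b in [("sock",.033,.06),("deck",.022,.030),("slab",.009,.018)]:
    print(n);[print(r) for r in rects(W,a,b,**kw)]
np.save("W.npy",W)
mv(.436,.2137,.30,13.3)
E
python3 look.py w3.png
```

```text
sock
(np.int32(4527), array([0.5855, 0.373 , 0.0798, 0.0718]), -72.1, np.float64(0.0539), array([389.,  62.]))
(np.int32(117), array([0.4465, 0.3302, 0.0233, 0.0231]), -33.5, np.float64(0.0403), array([252.,  65.]))
(np.int32(87), array([0.4463, 0.3309, 0.0099, 0.0096]), 64.0, np.float64(0.0417), array([250.,  62.]))
(np.int32(86), array([0.6821, 0.3989, 0.0315, 0.0046]), 5.6, np.float64(0.0383), array([467.,  68.]))
(np.int32(78), array([0.4715, 0.2583, 0.0197, 0.0188]), -76.6, np.float64(0.0385), array([259., 135.]))
(np.int32(90), array([0.4715, 0.258 , 0.0098, 0.0094]), -39.5, np.float64(0.0396), array([258., 136.]))
(np.int32(278), array([0.5618, 0.2662, 0.0319, 0.0095]), 14.1, np.float64(0.0492), array([344., 150.]))
(np.int32(163), array([0.4365, 0.2141, 0.0272, 0.0271]), -33.9, np.float64(0.0418), array([219., 167.]))
(np.int32(71), array([0.4363, 0.214 , 0.0091, 0.0089]), -79.5, np.float64(0.0435), array([216., 170.]))
(np.int32(179), array([0.4338, 0.1116, 0.0317, 0.0193]), 2.9, np.float64(0.0415), array([203., 251.]))
(np.int32(66), array([0.4341, 0.1049, 0.0104, 0.0103]),
[... 1590 characters left out ...]
t64(0.0153), array([337., 218.]))
(np.int32(83), array([0.4372, 0.1146, 0.0312, 0.0128]), -15.1, np.float64(0.0134), array([208., 240.]))
(np.int32(310), array([0.5903, 0.1483, 0.0257, 0.0237]), 59.4, np.float64(0.0151), array([335., 245.]))
(np.int32(185), array([0.5986, 0.1165, 0.0199, 0.019 ]), -6.2, np.float64(0.0152), array([334., 269.]))
(np.int32(123), array([0.6055, 0.0885, 0.0191, 0.0149]), 53.6, np.float64(0.015), array([332., 288.]))
(np.int32(415), array([ 0.4942, -0.0132,  0.1485,  0.004 ]), 0.2, np.float64(0.0136), array([235., 330.]))
shift cm [ 1.04 -6.86 10.42] spin 0.002 | pos [0.505  0.2195 0.4043] yaw 13.4 tilt [0.001 0.   ] j6 0.13 F [ 0.2 -0.9  0.2] w 0.0851 g 0.0 t 9.6
```

View pics/w3.png

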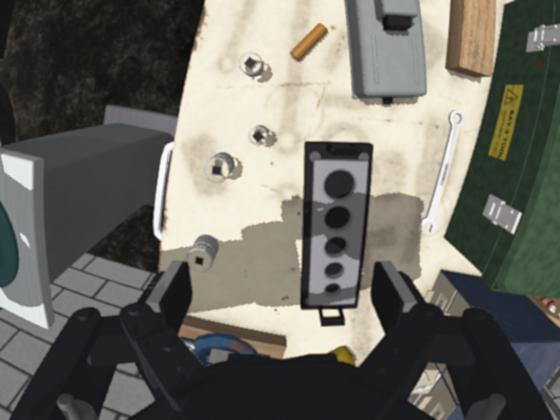

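play_rows --pt "1.0 -4 3 0" --pt "1.0 -6.9 8 0" --pt "1.0 -6.9 10.4 0" --pt "1.0 -6.9 10.4 0" --pt "1.0 -6.9 10.4 0" --gripper 6.0

```text
clock: 10.25
ee_pos: [0.4365, 0.2137, 0.3015]
eef_rot: [0.62, 0.785, 0.001, 0.001]
ft_force: [0.7, 0.1, -0.4]
gripper_width: 0.0599
grasp_force: 0.0
```

```bash
cat > look2.py <<'E'
from meas import *
from mv import mv
import sys
x,y,z,a=map(float,sys.argv[1:5])
mv(x,y,z,a)
p,d,c=snap("wrist")
W=cloud(d,c,True)
[print(r) for r in rects(W,.033,.05,xr=(x-.04,x+.04),yr=(y-.05,y+.05),mn=30)]
mv(x,y,z,a)
E
python3 look2.py .4363 .214 .192 13.3
```

```text
shift cm [ 0.03 -0.04 10.95] spin 0.002 | pos [0.4365 0.2137 0.3015] yaw 13.4 tilt [0.002 0.001] j6 0.17 F [ 0.7  0.1 -0.4] w 0.0599 g 0.0 t 10.2
(np.int32(86), array([0.466 , 0.2549, 0.0177, 0.0074]), -59.3, np.float64(0.0383), array([331., 164.]))
(np.int32(142), array([0.4712, 0.2582, 0.0095, 0.0088]), -37.9, np.float64(0.0396), array([340., 164.]))
(np.int32(310), array([0.4361, 0.2139, 0.0279, 0.0277]), -62.4, np.float64(0.042), array([280., 203.]))
(np.int32(157), array([0.436 , 0.2137, 0.0095, 0.0095]), 8.1, np.float64(0.0437), array([280., 211.]))
shift cm [ 0.03 -0.08 10.99] spin 0.002 | pos [0.4368 0.2137 0.3019] yaw 13.4 tilt [0.003 0.001] j6 0.17 F [ 0.3 -0.4  0.9] w 0.0599 g 0.0 t 10.3
```

play_rows --pt "0 0 4 0" --pt "0 0 8 0" --pt "0 0 10.5 0" --pt "0 0 10.9 0" --pt "0 0 10.9 0"

```text
clock: 10.92
ee_pos: [0.4367, 0.2137, 0.1923]
eef_rot: [0.62, 0.785, 0.001, 0.001]
ft_force: [0.7, 0.5, 0.3]
gripper_width: 0.06
grasp_force: 0.0
```

play_rows --pt "0 0 0 0" --pt "0 0 0 0" --pt "0 0 0 0" --pt "0 0 0 0" --pt "0 0 -1 0" --gripper 1.5

```text
clock: 11.55
ee_pos: [0.4352, 0.2132, 0.2013]
eef_rot: [0.62, 0.785, -0.0, -0.0]
ft_force: [0.2, 0.2, -0.4]
gripper_width: 0.0259
grasp_force: 58.9
```

play_rows --pt "0 0 -2 0" --pt "0 0 -4 0" --pt "0 0 -7 0" --pt "0 0 -9 0" --pt "0 0 -9 0"

```text
clock: 12.18
ee_pos: [0.4363, 0.2136, 0.2933]
eef_rot: [0.62, 0.785, 0.002, 0.001]
ft_force: [1.2, -0.4, -1.7]
gripper_width: 0.026
grasp_force: 59.0
```

```bash
python3 look2.py .5807 .1856 .29 13.3
```

```text
shift cm [-6.06 13.4   0.39] spin 0.001 | pos [0.4363 0.2136 0.2933] yaw 13.4 tilt [0.004 0.002] j6 0.17 F [ 1.2 -0.4 -1.7] w 0.026 g 59.0 t 12.2
shift cm [-6.05 13.47  0.21] spin 0.001 | pos [0.4356 0.2133 0.2919] yaw 13.4 tilt [0.002 0.001] j6 0.17 F [-0.2 -0.5 -1.1] w 0.0262 g 59.0 t 12.2
```

play_rows --pt "-3 6 0 0" --pt "-6.1 12 0 0" --pt "-6.1 13.4 0 0" --pt "-6.1 13.4 2 0" --pt "-6.1 13.4 4 0"

```text
clock: 12.85
ee_pos: [0.578, 0.1847, 0.2478]
eef_rot: [0.62, 0.785, -0.002, -0.001]
ft_force: [-0.2, -0.3, -2.3]
gripper_width: 0.026
grasp_force: 59.2
```

```bash
cat > chk.py <<'E'
from meas import *
from mv import mv
import sys
p,d,c=snap("wrist",sys.argv[1])
W=cloud(d,c,True)
[print(r) for r in rects(W,.07,.17,xr=(.53,.66),yr=(.08,.28),mn=200)]
print("deck");[print(r) for r in rects(W,.022,.030,xr=(.5,.7),yr=(.04,.3),mn=1000)]
mv(*map(float,sys.argv[2:6]))
E
python3 chk.py w4.png .5807 .1856 .206 13.3
```

```text
(np.int32(34741), array([0.5853, 0.1906, 0.1162, 0.0343]), 13.2, np.float64(0.1486), array([298., 344.]))
(np.int32(416), array([0.5774, 0.1848, 0.0106, 0.0094]), -85.8, np.float64(0.0986), array([281., 291.]))
deck
(np.int32(8292), array([0.5757, 0.2087, 0.0898, 0.0605]), -76.5, np.float64(0.0271), array([289., 179.]))
(np.int32(3181), array([0.595 , 0.1174, 0.082 , 0.0552]), -77.1, np.float64(0.0271), array([279., 324.]))
shift cm [0.02 0.5  3.85] spin 0.001 | pos [0.5763 0.1843 0.2445] yaw 13.4 tilt [-0.009 -0.002] j6 0.03 F [-0.4  0.4 -2.4] w 0.0264 g 59.2 t 12.9
```

View pics/w4.png

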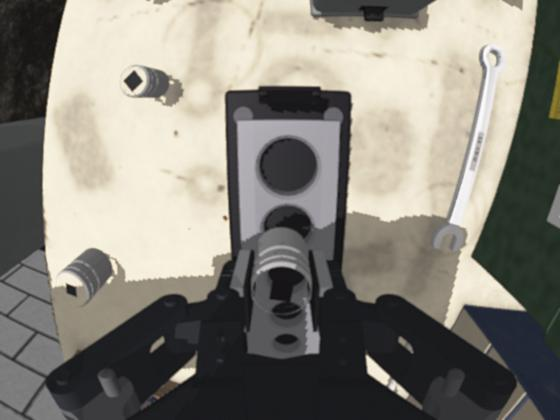

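play_rows --pt "0 0.3 0.5 0" --pt "0 0.3 1 0" --pt "0 0.3 1 0" --pt "0 0.3 1 0"

```text
clock: 13.4
ee_pos: [0.5831, 0.1857, 0.2417]
eef_rot: [0.62, 0.785, 0.0, 0.0]
ft_force: [0.6, 0.7, 0.4]
gripper_width: 0.0262
grasp_force: 59.2
```

```bash
python3 mv.py .5807 .1856 .206 13.3
```

```text
shift cm [ 0.04 -0.24  3.57] spin 0.001 | pos [0.5831 0.1857 0.2417] yaw 13.4 tilt [0.001 0.   ] j6 0.03 F [0.6 0.7 0.4] w 0.0262 g 59.2 t 13.4
```

play_rows --pt "0 -0.25 0 0" --pt "0 -0.25 1 0" --pt "0 -0.25 1.8 0" --pt "0 -0.25 1.8 0" --pt "0 -0.25 1.8 0"

```text
clock: 14.02
ee_pos: [0.5805, 0.185, 0.2227]
eef_rot: [0.62, 0.785, -0.0, -0.0]
ft_force: [0.2, -0.2, -0.2]
gripper_width: 0.026
grasp_force: 59.2
```

```bash
python3 mv.py .5807 .1856 .206 13.3
```

```text
shift cm [0.06 0.04 1.67] spin 0.001 | pos [0.5805 0.185  0.2227] yaw 13.4 tilt [-0. -0.] j6 0.03 F [ 0.2 -0.2 -0.2] w 0.026 g 59.2 t 14.0
```

play_rows --pt "0.05 0.05 0.5 0" --pt "0.05 0.05 1.0 0" --pt "0.05 0.05 1.4 0" --pt "0.05 0.05 1.6 0" --pt "0.05 0.05 1.6 0"

```text
clock: 14.65
ee_pos: [0.5809, 0.1856, 0.207]
eef_rot: [0.62, 0.785, 0.0, 0.0]
ft_force: [0.7, -0.1, -0.8]
gripper_width: 0.0263
grasp_force: 59.3
```

play_rows --pt "0 0 0 0" --pt "0 0 0 0" --pt "0 0 0 0" --pt "0 0 -4 0" --pt "0 0 -9 0" --gripper 6.0

```text
clock: 15.28
ee_pos: [0.58, 0.1853, 0.2962]
eef_rot: [0.62, 0.784, -0.002, -0.001]
ft_force: [1.2, -0.3, 0.2]
gripper_width: 0.0599
grasp_force: 0.0
```

```bash
python3 mv.py .4715 .258 .295 13.3
```

```text
shift cm [ 9.58 -8.88  0.16] spin 0.001 | pos [0.58   0.1853 0.2962] yaw 13.3 tilt [-0.004 -0.001] j6 0.04 F [ 1.2 -0.3  0.2] w 0.0599 g 0.0 t 15.3
```

play_rows --pt "4 -4 0 0" --pt "8 -8 0 0" --pt "9.6 -8.9 0 0" --pt "9.6 -8.9 0 0" --pt "9.6 -8.9 0 0"

```text
clock: 15.9
ee_pos: [0.4731, 0.2582, 0.2973]
eef_rot: [0.62, 0.784, 0.0, 0.001]
ft_force: [0.7, -0.6, 0.8]
gripper_width: 0.0602
grasp_force: 0.0
```

```bash
python3 look2.py .4715 .258 .192 13.3; python3 - <<'E'
from meas import *
p,d,c=snap("top"); W=cloud(d,c)
print("cover");[print(r) for r in rects(W,.045,.06,xr=(.45,.7),yr=(.28,.58),mn=300)]
print("28");[print(r) for r in rects(W,.035,.07,xr=(.56,.61),yr=(.16,.21),mn=20)]
E
```

```text
shift cm [ 0.02 -0.18 10.53] spin 0.001 | pos [0.4731 0.2582 0.2973] yaw 13.3 tilt [ 0.001 -0.   ] j6 0.22 F [ 0.7 -0.6  0.8] w 0.0602 g 0.0 t 15.9
(np.int32(180), array([0.4711, 0.2583, 0.0196, 0.0196]), -78.9, np.float64(0.0383), array([278., 206.]))
(np.int32(162), array([0.471 , 0.2566, 0.0118, 0.0108]), 52.9, np.float64(0.0396), array([278., 211.]))
shift cm [ 0.04 -0.18 10.51] spin 0.0 | pos [0.4732 0.258  0.2971] yaw 13.3 tilt [ 0.001 -0.   ] j6 0.22 F [ 0.3 -0.7  0.1] w 0.0596 g 0.0 t 15.9
cover
(np.int32(2023), array([0.5685, 0.4294, 0.1979, 0.0723]), -72.0, np.float64(0.0519), array([164., 219.]))
28
(np.int32(24), array([0.5776, 0.1873, 0.0271, 0.0211]), 64.8, np.float64(0.0537), array([264., 213.]))
```

play_rows --pt "0 -0.15 4 0" --pt "0 -0.15 8 0" --pt "0 -0.15 10 0" --pt "0 -0.15 10.5 0" --pt "0 -0.15 10.5 0"

```text
clock: 16.62
ee_pos: [0.4713, 0.2578, 0.1921]
eef_rot: [0.62, 0.784, 0.0, 0.0]
ft_force: [-0.2, 0.8, -0.3]
gripper_width: 0.0599
grasp_force: 0.0
```

play_rows --pt "0 0 0 0" --pt "0 0 0 0" --pt "0 0 0 0" --pt "0 0 0 0" --pt "0 0 -1 0" --gripper 1.0

```text
clock: 17.25
ee_pos: [0.4701, 0.2579, 0.2018]
eef_rot: [0.62, 0.785, -0.001, -0.0]
ft_force: [-0.2, -0.3, -0.9]
gripper_width: 0.0179
grasp_force: 58.6
```

play_rows --pt "0 0 -2 0" --pt "0 0 -4 0" --pt "0 0 -7 0" --pt "0 0 -9 0" --pt "0 0 -9 0"

```text
clock: 17.88
ee_pos: [0.4713, 0.2585, 0.2942]
eef_rot: [0.62, 0.785, 0.002, 0.001]
ft_force: [-0.1, -0.8, -0.8]
gripper_width: 0.0173
grasp_force: 58.6
```

```bash
python3 mv.py .5964 .1195 .29 13.3
```

```text
shift cm [-16.41   8.96   0.45] spin 0.001 | pos [0.4713 0.2585 0.2942] yaw 13.4 tilt [0.004 0.002] j6 0.22 F [-0.1 -0.8 -0.8] w 0.0173 g 58.6 t 17.9
```

play_rows --pt "-5 3 0 0" --pt "-10 6 0 0" --pt "-15 9 0 0" --pt "-16.4 9 0 0" --pt "-16.4 9 2 0"

```text
clock: 18.5
ee_pos: [0.5964, 0.1186, 0.2718]
eef_rot: [0.621, 0.784, 0.001, 0.0]
ft_force: [0.9, 0.9, -0.8]
gripper_width: 0.0176
grasp_force: 58.7
```

play_rows --pt "0 0 2 0" --pt "0 0 4 0" --pt "0 0 4.5 0" --pt "0 0 4.5 0" --pt "0 0 4.5 0"

```text
clock: 19.12
ee_pos: [0.5965, 0.1196, 0.2278]
eef_rot: [0.62, 0.785, 0.001, 0.001]
ft_force: [0.2, 0.1, 0.2]
gripper_width: 0.018
grasp_force: 58.7
```

```bash
python3 mv.py .5964 .1195 .206 13.3
```

```text
shift cm [-0.01 -0.02  2.18] spin 0.001 | pos [0.5965 0.1196 0.2278] yaw 13.4 tilt [0.002 0.   ] j6 -0.08 F [0.2 0.1 0.2] w 0.018 g 58.7 t 19.1
```

play_rows --pt "0 0 0.7 0" --pt "0 0 1.3 0" --pt "0 0 1.8 0" --pt "0 0 2.1 0" --pt "0 0 2.1 0"

```text
clock: 19.75
ee_pos: [0.596, 0.1192, 0.2073]
eef_rot: [0.62, 0.784, -0.0, -0.0]
ft_force: [-5.7, -0.9, 10.8]
gripper_width: 0.0177
grasp_force: 59.8
```

play_rows --pt "0 0 0 0" --pt "0 0 0 0" --pt "0 0 0 0" --pt "0 0 -4 0" --pt "0 0 -9 0" --gripper 6.0

```text
clock: 20.38
ee_pos: [0.5952, 0.1191, 0.2949]
eef_rot: [0.62, 0.784, -0.002, -0.002]
ft_force: [1.6, 0.7, 0.2]
gripper_width: 0.06
grasp_force: 0.0
```

```bash
python3 - <<'E'
from meas import *
p,d,c=snap("wrist"); W=cloud(d,c,True)
[print(r) for r in rects(W,.04,.075,xr=(.54,.64),yr=(.09,.25),mn=20)]
E
python3 mv.py .4463 .3305 .295 13.3
```

```text
(np.int32(324), array([0.5807, 0.1858, 0.0278, 0.0272]), -49.9, np.float64(0.0563), array([285., 121.]))
(np.int32(214), array([0.5806, 0.1858, 0.0096, 0.0091]), -86.2, np.float64(0.0576), array([285., 119.]))
(np.int32(266), array([0.5956, 0.1187, 0.0198, 0.0197]), -78.6, np.float64(0.0516), array([283., 212.]))
(np.int32(180), array([0.5958, 0.1185, 0.0097, 0.0096]), -37.3, np.float64(0.0537), array([283., 220.]))
shift cm [24.02 -9.93  0.8 ] spin 0.001 | pos [0.5984 0.1197 0.3041] yaw 13.4 tilt [0.009 0.001] j6 -0.08 F [2.8 0.2 4.9] w 0.0603 g 0.0 t 20.4
```

play_rows --pt "5 -2 0 0" --pt "10 -4 0 0" --pt "15 -6 0 0" --pt "20 -8 0 0" --pt "24.2 -9.9 0 0"

```text
clock: 21.05
ee_pos: [0.4426, 0.3333, 0.2959]
eef_rot: [0.62, 0.785, 0.0, 0.0]
ft_force: [0.6, 0.2, -0.3]
gripper_width: 0.0603
grasp_force: 0.0
```

play_rows --pt "0 0 0 0" --pt "0 0 0 0" --pt "0 0 0 0"

```text
clock: 21.42
ee_pos: [0.4446, 0.3311, 0.2959]
eef_rot: [0.621, 0.784, -0.0, 0.0]
ft_force: [1.9, 0.6, 0.6]
gripper_width: 0.0601
grasp_force: 0.0
```

```bash
python3 look2.py .4463 .3305 .192 13.3
```

```text
shift cm [-0.09  0.15 10.39] spin -0.0 | pos [0.4446 0.3311 0.2959] yaw 13.3 tilt [ 0. -0.] j6 0.36 F [1.9 0.6 0.6] w 0.0601 g 0.0 t 21.4
(np.int32(260), array([0.4462, 0.3307, 0.0237, 0.0235]), -87.7, np.float64(0.0401), array([283., 207.]))
(np.int32(163), array([0.4464, 0.3305, 0.0098, 0.0094]), -23.6, np.float64(0.0416), array([283., 214.]))
shift cm [-0.09  0.15 10.39] spin -0.001 | pos [0.4446 0.331  0.2959] yaw 13.3 tilt [ 0. -0.] j6 0.36 F [0.1 0.6 0. ] w 0.06 g 0.0 t 21.5
```

play_rows --pt "-0.1 0.15 4 0" --pt "-0.1 0.15 8 0" --pt "-0.1 0.15 10 0" --pt "-0.1 0.15 10.4 0" --pt "-0.1 0.15 10.4 0"

```text
clock: 22.1
ee_pos: [0.4462, 0.331, 0.1924]
eef_rot: [0.621, 0.784, 0.0, 0.0]
ft_force: [1.0, -0.1, 0.8]
gripper_width: 0.0597
grasp_force: 0.0
```

play_rows --pt "0 0 0 0" --pt "0 0 0 0" --pt "0 0 0 0" --pt "0 0 0 0" --pt "0 0 -1 0" --gripper 1.2

```text
clock: 22.72
ee_pos: [0.4451, 0.331, 0.2018]
eef_rot: [0.62, 0.785, -0.001, -0.0]
ft_force: [-0.3, 0.7, 0.3]
gripper_width: 0.0219
grasp_force: 58.7
```

play_rows --pt "0 0 -2 0" --pt "0 0 -4 0" --pt "0 0 -7 0" --pt "0 0 -9 0" --pt "0 0 -9 0"

```text
clock: 23.35
ee_pos: [0.4461, 0.3317, 0.2942]
eef_rot: [0.62, 0.785, 0.002, 0.001]
ft_force: [-0.1, 0.3, -0.9]
gripper_width: 0.022
grasp_force: 58.8
```

```bash
python3 mv.py .5891 .1504 .29 13.3
```

```text
shift cm [-20.95   9.72   0.43] spin 0.001 | pos [0.4461 0.3317 0.2942] yaw 13.4 tilt [0.004 0.002] j6 0.36 F [-0.1  0.3 -0.9] w 0.022 g 58.8 t 23.4
```

play_rows --pt "-5 2.5 0 0" --pt "-10 5 0 0" --pt "-15 7.5 0 0" --pt "-20 9.7 0 0" --pt "-20.9 9.7 0.5 0"

```text
clock: 23.98
ee_pos: [0.5897, 0.1476, 0.2861]
eef_rot: [0.622, 0.783, -0.0, 0.0]
ft_force: [-0.5, 0.1, 0.0]
gripper_width: 0.022
grasp_force: 58.8
```

play_rows --pt "0 0 2 0" --pt "0 0 4 0" --pt "0 0 6 0" --pt "0 0 6 0" --pt "0 0 6 0"

```text
clock: 24.6
ee_pos: [0.5881, 0.1509, 0.227]
eef_rot: [0.62, 0.785, 0.0, -0.0]
ft_force: [0.8, 1.3, 0.1]
gripper_width: 0.0222
grasp_force: 58.8
```

```bash
python3 mv.py .5891 .1504 .206 13.3
```

```text
shift cm [-0.07  0.08  2.1 ] spin 0.002 | pos [0.5881 0.1509 0.227 ] yaw 13.4 tilt [0. 0.] j6 -0.02 F [0.8 1.3 0.1] w 0.0222 g 58.8 t 24.6
```

play_rows --pt "-0.07 0.08 0.6 0" --pt "-0.07 0.08 1.2 0" --pt "-0.07 0.08 1.7 0" --pt "-0.07 0.08 2.0 0" --pt "-0.07 0.08 2.0 0"

```text
clock: 25.22
ee_pos: [0.589, 0.1497, 0.2075]
eef_rot: [0.62, 0.784, -0.0, -0.0]
ft_force: [-1.8, -0.8, 4.2]
gripper_width: 0.022
grasp_force: 59.3
```

play_rows --pt "0 0 0 0" --pt "0 0 0 0" --pt "0 0 0 0" --pt "0 0 -4 0" --pt "0 0 -9 0" --gripper 6.0

```text
clock: 25.85
ee_pos: [0.5883, 0.1496, 0.296]
eef_rot: [0.62, 0.784, -0.002, -0.001]
ft_force: [-0.3, -0.5, -0.2]
gripper_width: 0.0598
grasp_force: 0.0
```

```bash
python3 mv.py .4342 .1049 .295 13.3
```

```text
shift cm [ -0.79 -16.02   0.17] spin 0.001 | pos [0.5883 0.1496 0.296 ] yaw 13.3 tilt [-0.004 -0.001] j6 -0.02 F [-0.3 -0.5 -0.2] w 0.0598 g 0.0 t 25.9
```

play_rows --pt "-0.3 -5 0 0" --pt "-0.5 -10 0 0" --pt "-0.8 -16 0 0" --pt "-0.8 -16 0 0" --pt "-0.8 -16 0 0"

```text
clock: 26.48
ee_pos: [0.4356, 0.1051, 0.2975]
eef_rot: [0.62, 0.784, 0.001, 0.001]
ft_force: [-0.1, 0.0, 0.6]
gripper_width: 0.0597
grasp_force: 0.0
```

```bash
python3 look2.py .4342 .1049 .194 13.3
```

```text
shift cm [ 1.000e-02 -1.600e-01  1.035e+01] spin 0.001 | pos [0.4356 0.1051 0.2975] yaw 13.3 tilt [0.002 0.   ] j6 -0.05 F [-0.1  0.   0.6] w 0.0597 g 0.0 t 26.5
(np.int32(381), array([0.4343, 0.1049, 0.032 , 0.0309]), -87.4, np.float64(0.0439), array([279., 203.]))
(np.int32(163), array([0.4341, 0.1049, 0.0098, 0.0094]), -89.8, np.float64(0.0456), array([278., 214.]))
shift cm [ 1.000e-02 -2.500e-01  1.039e+01] spin 0.001 | pos [0.4364 0.1053 0.2979] yaw 13.3 tilt [0.003 0.   ] j6 -0.05 F [ 0.3 -0.2 -0.2] w 0.0599 g 0.0 t 26.5
```

play_rows --pt "0 -0.15 4 0" --pt "0 -0.15 8 0" --pt "0 -0.15 10 0" --pt "0 -0.15 10.3 0" --pt "0 -0.15 10.3 0"

```text
clock: 27.15
ee_pos: [0.4352, 0.1051, 0.1946]
eef_rot: [0.62, 0.785, 0.0, 0.0]
ft_force: [0.0, -0.6, 0.3]
gripper_width: 0.0598
grasp_force: 0.0
```

play_rows --pt "0 0 0 0" --pt "0 0 0 0" --pt "0 0 0 0" --pt "0 0 0 0" --pt "0 0 -1 0" --gripper 2.0

```text
clock: 27.78
ee_pos: [0.4333, 0.1046, 0.204]
eef_rot: [0.62, 0.785, -0.001, -0.0]
ft_force: [-0.8, 0.3, -0.5]
gripper_width: 0.0302
grasp_force: 59.3
```

play_rows --pt "0 0 -2 0" --pt "0 0 -4 0" --pt "0 0 -7 0" --pt "0 0 -9 0" --pt "0 0 -9 0"

```text
clock: 28.4
ee_pos: [0.4345, 0.1049, 0.296]
eef_rot: [0.62, 0.785, 0.002, 0.001]
ft_force: [0.3, 0.2, -0.8]
gripper_width: 0.03
grasp_force: 59.4
```

```bash
python3 mv.py .5715 .2246 .29 13.3
```

```text
shift cm [ 8.48 16.1   0.67] spin 0.001 | pos [0.4345 0.1049 0.296 ] yaw 13.4 tilt [0.004 0.001] j6 -0.05 F [ 0.3  0.2 -0.8] w 0.03 g 59.4 t 28.4
```

play_rows --pt "2.5 5 0 0" --pt "5 10 0 0" --pt "7.5 15 0 0" --pt "8.5 16.1 0 0" --pt "8.5 16.1 1 0"

```text
clock: 29.02
ee_pos: [0.5708, 0.2251, 0.283]
eef_rot: [0.62, 0.785, -0.0, -0.0]
ft_force: [-1.0, -0.6, -0.9]
gripper_width: 0.0301
grasp_force: 59.6
```

play_rows --pt "0 0 2 0" --pt "0 0 4 0" --pt "0 0 5.5 0" --pt "0 0 5.5 0" --pt "0 0 5.5 0"

```text
clock: 29.65
ee_pos: [0.5711, 0.2246, 0.2294]
eef_rot: [0.62, 0.784, 0.0, 0.0]
ft_force: [0.8, 0.4, -0.3]
gripper_width: 0.0303
grasp_force: 59.6
```

```bash
python3 mv.py .5715 .2246 .208 13.3
```

```text
shift cm [-0.01  0.04  2.14] spin 0.001 | pos [0.5711 0.2246 0.2294] yaw 13.3 tilt [0.001 0.   ] j6 0.1 F [ 0.8  0.4 -0.3] w 0.0303 g 59.6 t 29.6
```

play_rows --pt "0 0 0.7 0" --pt "0 0 1.2 0" --pt "0 0 1.7 0" --pt "0 0 2.05 0" --pt "0 0 2.05 0"

```text
clock: 30.28
ee_pos: [0.5708, 0.2246, 0.2096]
eef_rot: [0.62, 0.785, -0.0, -0.0]
ft_force: [-3.3, -1.6, 6.5]
gripper_width: 0.0303
grasp_force: 60.1
```

play_rows --pt "0 0 0 0" --pt "0 0 0 0" --pt "0 0 0 0" --pt "0 0 -5 0" --pt "0 0 -11 0" --gripper 6.0

```text
clock: 30.9
ee_pos: [0.57, 0.2243, 0.3174]
eef_rot: [0.62, 0.784, -0.002, -0.001]
ft_force: [1.0, -0.1, 1.1]
gripper_width: 0.0599
grasp_force: 0.0
```

play_rows --pt "0 0 -4 -0.17" --pt "0 0 -8 -0.34" --pt "0 0 -8 -0.51" --pt "0 0 -8 -0.68" --pt "0 0 -8 -0.68" --gripper 8.54

```text
clock: 31.52
ee_pos: [0.5708, 0.2246, 0.3984]
eef_rot: [0.324, 0.946, -0.0, -0.0]
ft_force: [-0.0, -0.0, 0.0]
gripper_width: 0.0851
grasp_force: 0.0
```

```bash
python3 - <<'E'
from meas import *
from mv import mv
p,d,c=snap("wrist","w5.png"); W=cloud(d,c,True)
[print(r) for r in rects(W,.04,.075,xr=(.54,.64),yr=(.04,.28),mn=20)]
p,d,c=snap("top"); W=cloud(d,c)
print("cover");[print(r) for r in rects(W,.04,.062,xr=(.40,.72),yr=(.24,.62),mn=200)]
print("grip");[print(r) for r in rects(W,.07,.09,xr=(.45,.7),yr=(.28,.58),mn=50)]
mv(.5685,.4294,.36,108)
E
```

```text
(np.int32(283), array([0.5614, 0.2659, 0.0315, 0.0096]), 14.9, np.float64(0.0493), array([308., 150.]))
(np.int32(237), array([0.5703, 0.2248, 0.0319, 0.0306]), -41.0, np.float64(0.0573), array([281., 177.]))
(np.int32(94), array([0.5702, 0.2243, 0.0095, 0.0093]), 89.7, np.float64(0.0595), array([280., 184.]))
(np.int32(189), array([0.5785, 0.1864, 0.0272, 0.0236]), 72.3, np.float64(0.0547), array([258., 205.]))
(np.int32(82), array([0.5808, 0.1864, 0.0096, 0.0095]), -86.7, np.float64(0.0576), array([257., 214.]))
(np.int32(181), array([0.5887, 0.1492, 0.0243, 0.0227]), 50.5, np.float64(0.0528), array([237., 233.]))
(np.int32(74), array([0.5889, 0.1489, 0.0099, 0.0093]), 59.1, np.float64(0.0555), array([235., 240.]))
(np.int32(120), array([0.5948, 0.1205, 0.0194, 0.0172]), 34.2, np.float64(0.0494), array([221., 252.]))
(np.int32(71), array([0.5975, 0.1177, 0.0145, 0.0092]), -42.4, np.float64(0.0536), array([219., 258.]))
(np.int32(137), array([0.617 , 0.0594, 0.0201, 0.0092]), 11.9, np.float64(0.0469), array([197., 294.]))
cover
(np.int32(1124), array([0.5579, 0.462 , 0.1292, 0.0726]), -72.1, np.float64(0.0519), array([145., 227.]))
grip
(np.int32(460), array([0.6372, 0.5421, 0.0614, 0.0613]), -27.4, np.float64(0.0878), array([112., 190.]))
(np.int32(318), array([0.5667, 0.4339, 0.0535, 0.0362]), -71.0, np.float64(0.0796), array([159., 219.]))
shift cm [12.75 16.03  3.82] spin -0.975 | pos [0.5708 0.2246 0.3982] yaw 52.1 tilt [-0. -0.] j6 -0.58 F [-0.2  0.  -1.1] w 0.0854 g 0.0 t 31.6
```

View pics/w5.png

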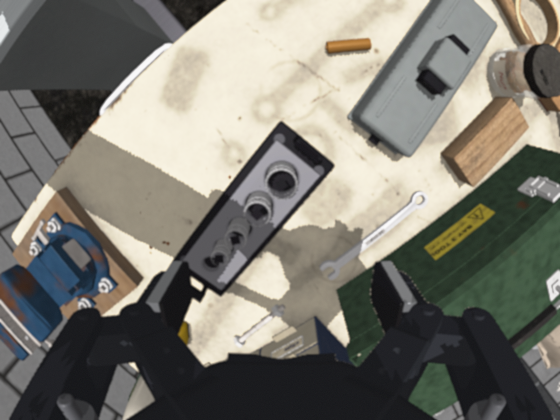

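play_rows --pt "4 5 0 -0.18" --pt "8 10 0 -0.36" --pt "12 15 0 -0.54" --pt "12.8 16 0 -0.72" --pt "12.8 16 0 -0.9"

```text
clock: 32.25
ee_pos: [0.5668, 0.4318, 0.3975]
eef_rot: [-0.124, 0.992, -0.0, -0.0]
ft_force: [0.0, -0.4, -0.1]
gripper_width: 0.0853
grasp_force: 0.0
```

play_rows --pt "0 0 0 -0.075" --pt "0 0 0 -0.075" --pt "0 0 0 -0.075" --pt "0 0 0 -0.075"

```text
clock: 32.75
ee_pos: [0.5674, 0.4293, 0.3985]
eef_rot: [-0.157, 0.988, 0.0, -0.0]
ft_force: [-0.4, 0.1, 0.2]
gripper_width: 0.0853
grasp_force: 0.0
```

```bash
cat > lc.py <<'E'
from meas import *
from mv import mv
p,d,c=snap("wrist"); W=cloud(d,c,True)
print("cover");[print(r) for r in rects(W,.042,.062,xr=(.46,.70),yr=(.28,.60),mn=800)]
print("grip");[print(r) for r in rects(W,.07,.09,xr=(.45,.7),yr=(.28,.52),mn=200)]
mv(.5685,.4294,.234,108)
E
python3 lc.py
```

```text
cover
(np.int32(10626), array([0.5682, 0.4294, 0.1982, 0.073 ]), -72.0, np.float64(0.054), array([280., 180.]))
grip
(np.int32(2292), array([0.5679, 0.4294, 0.0619, 0.0365]), -70.9, np.float64(0.0815), array([280., 189.]))
(np.int32(256), array([0.6362, 0.5154, 0.0441, 0.0086]), -0.7, np.float64(0.0833), array([341., 274.]))
shift cm [-0.1  -0.03 16.45] spin 0.002 | pos [0.5674 0.4293 0.3985] yaw 108.1 tilt [-0. -0.] j6 -1.27 F [-0.1  0.3 -0.1] w 0.0853 g 0.0 t 32.8
```

play_rows --pt "-0.1 0 5 0" --pt "-0.1 0 10 0" --pt "-0.1 0 15 0" --pt "-0.1 0 16.8 0" --pt "-0.1 0 16.8 0"

```text
clock: 33.42
ee_pos: [0.568, 0.4295, 0.2293]
eef_rot: [-0.158, 0.987, -0.001, -0.001]
ft_force: [0.7, 0.4, 0.1]
gripper_width: 0.0853
grasp_force: 0.0
```

```bash
python3 mv.py .5682 .4294 .230 108
```

```text
shift cm [-0.02 -0.01 -0.07] spin 0.003 | pos [0.568  0.4295 0.2293] yaw 108.2 tilt [-0.002 -0.002] j6 -1.28 F [0.7 0.4 0.1] w 0.0853 g 0.0 t 33.4
```

play_rows --pt "0 0 0 0" --pt "0 0 0 0" --pt "0 0 -0.2 0" --pt "0 0 -0.4 0" --pt "0 0 -0.4 0" --gripper 3.5

```text
clock: 34.05
ee_pos: [0.569, 0.4303, 0.2366]
eef_rot: [-0.158, 0.987, 0.001, 0.001]
ft_force: [0.6, 0.9, 5.2]
gripper_width: 0.0389
grasp_force: 66.8
```

play_rows --pt "0 0 -2 0" --pt "0 0 -4 0" --pt "0 0 -7 0" --pt "0 0 -10 0" --pt "0 0 -13 0"

```text
clock: 34.67
ee_pos: [0.5681, 0.4297, 0.3665]
eef_rot: [-0.158, 0.987, 0.0, 0.0]
ft_force: [-0.2, 0.0, -3.3]
gripper_width: 0.0393
grasp_force: 65.5
```

```bash
python3 - <<'E'
from meas import *
from mv import mv
p,d,c=snap("scene","s2.png")
mv(.5863,.1617,.37,103.3)
E
```

```text
shift cm [  6.76 -26.08   0.1 ] spin 0.085 | pos [0.5691 0.4305 0.3722] yaw 108.2 tilt [0.007 0.005] j6 -1.28 F [ 0.8 -0.   1.2] w 0.0388 g 65.6 t 34.7
```

View pics/s2.png

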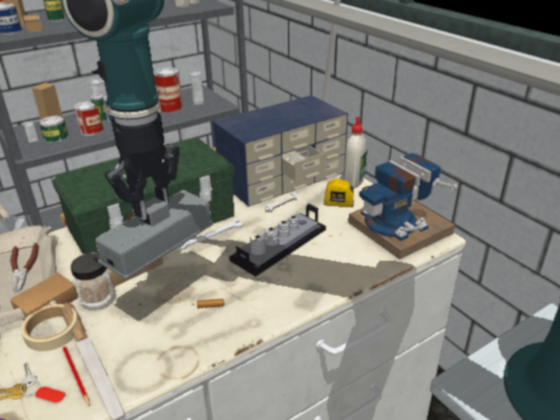

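play_rows --pt "1.5 -5.5 0 0.02" --pt "3 -11 0 0.04" --pt "4.5 -16.5 0 0.06" --pt "6 -22 0 0.085" --pt "6.8 -26.1 0 0.085"

```text
clock: 35.35
ee_pos: [0.5846, 0.1583, 0.3647]
eef_rot: [-0.115, 0.993, -0.0, -0.0]
ft_force: [0.9, 1.4, -2.5]
gripper_width: 0.0385
grasp_force: 65.1
```

play_rows --pt "0 0 1 0" --pt "0 0 2 0" --pt "0 0 2 0" --pt "0 0 2 0"

```text
clock: 35.85
ee_pos: [0.585, 0.1617, 0.3443]
eef_rot: [-0.117, 0.993, 0.0, -0.0]
ft_force: [0.8, 0.9, -3.6]
gripper_width: 0.0388
grasp_force: 65.0
```

```bash
python3 - <<'E'
from meas import *
from mv import mv
p,d,c=snap("top"); W=cloud(d,c)
zs=W[190:225,240:310,2]; print(np.nanmedian(zs))
for a,b in[(.11,.16)]:
  [print(r) for r in rects(W,a,b,xr=(.5,.68),yr=(.03,.3),mn=100)]
p,d,c=snap("wrist"); W=cloud(d,c,True)
[print("w",r) for r in rects(W,.11,.17,xr=(.5,.68),yr=(.03,.3),mn=500)]
[print("w",r) for r in rects(W,.09,.15,xr=(.5,.68),yr=(.03,.3),mn=500)]
p,d,c=snap("scene"); W=cloud(d,c)
[print("s",r) for r in rects(W,.11,.155,xr=(.5,.68),yr=(.03,.3),mn=500)]
mv(.5863,.1617,.249,103.3)
E
```

```text
0.5399897687027082
(np.int32(381), array([0.5608, 0.1467, 0.1374, 0.026 ]), -76.9, np.float64(0.1577), array([279., 221.]))
w (np.int32(34929), array([0.5811, 0.1611, 0.1993, 0.073 ]), -76.6, np.float64(0.1618), array([281., 221.]))
w (np.int32(4729), array([0.5474, 0.1531, 0.1993, 0.004 ]), -76.7, np.float64(0.1306), array([281., 172.]))
s (np.int32(1804), array([0.5462, 0.163 , 0.2104, 0.0698]), 83.5, np.float64(0.132), array([278., 205.]))
shift cm [-0.11  0.01  9.59] spin 0.001 | pos [0.5852 0.1614 0.3449] yaw 103.4 tilt [0.001 0.   ] j6 -1.58 F [-0.4 -0.5 -2.9] w 0.0389 g 65.0 t 36.0
```

```bash
cat > pl.py <<'E'
from meas import *
from mv import mv
p,d,c=snap("wrist"); W=cloud(d,c,True)
u=np.array([-.231,.973]); v=np.array([.973,.231])
q=W.reshape(-1,3); q=q[np.isfinite(q[:,0])]
ctr=np.array([.5863,.1617])
l=(q[:,:2]-ctr)@u; m=(q[:,:2]-ctr)@v
zt=np.median(q[(abs(l)<.09)&(abs(l)>.06)&(m<-.01)&(m>-.03)&(q[:,2]>.06),2]); print("ztop",zt)
s=(abs(l)<.105)&(abs(l)>.05)&(abs(m)<.045)&(abs(q[:,2]-zt)<.008)
A=np.c_[l[s],m[s],np.ones(s.sum())]; k=np.linalg.lstsq(A,q[s,2],rcond=None)[0]; print("top slope l,m",k.round(4),"l ext",l[s].min().round(4),l[s].max().round(4),"m",np.percentile(m[s],[.5,99.5]).round(4))
w=(abs(l)<.09)&(m<-.025)&(m>-.055)&(q[:,2]<zt-.006)&(q[:,2]>zt-.05)
A=np.c_[l[w],q[w,2]-zt,np.ones(w.sum())]; k=np.linalg.lstsq(A,m[w],rcond=None)[0]; print("front m vs l,z",k.round(4),w.sum())
mv(.5863,.1617,.249,103.3)
E
python3 pl.py
```

```text
ztop 0.16286197146326886
top slope l,m [-0.0007  0.0162  0.1622] l ext -0.0974 0.0985 m [-0.0396  0.0293]
front m vs l,z [ 0.0008  0.0172 -0.0393] 5512
shift cm [-0.11  0.02  9.59] spin 0.001 | pos [0.5852 0.1612 0.3449] yaw 103.4 tilt [0.001 0.   ] j6 -1.58 F [ 0.3 -0.1 -3.2] w 0.0388 g 65.0 t 36.0
```

play_rows --pt "-0.3 -0.05 1.5 0" --pt "-0.3 -0.05 3 0" --pt "-0.3 -0.05 4 0" --pt "-0.3 -0.05 4 0" --pt "-0.3 -0.05 4 0"

```text
clock: 36.67
ee_pos: [0.5883, 0.1608, 0.3046]
eef_rot: [-0.116, 0.993, 0.0, 0.0]
ft_force: [0.3, -0.3, -2.3]
gripper_width: 0.0387
grasp_force: 65.0
```

```bash
python3 pl.py
```

```text
ztop 0.1224418731271649
top slope l,m [-0.0007  0.0159  0.1219] l ext -0.0985 0.0971 m [-0.0368  0.0321]
front m vs l,z [ 0.002   0.018  -0.0365] 5499
shift cm [0.2  0.13 5.6 ] spin -0.0 | pos [0.5885 0.1608 0.305 ] yaw 103.3 tilt [0.001 0.   ] j6 -1.58 F [ 0.3  0.8 -2.9] w 0.0387 g 65.0 t 36.7
```

play_rows --pt "-0.1 0.07 1 0" --pt "-0.1 0.07 2 0" --pt "-0.1 0.07 3 0" --pt "-0.1 0.07 4 0" --pt "-0.1 0.07 4.2 0"

```text
clock: 37.35
ee_pos: [0.5884, 0.1616, 0.261]
eef_rot: [-0.116, 0.993, -0.0, -0.001]
ft_force: [-1.1, -0.5, -2.6]
gripper_width: 0.0389
grasp_force: 65.0
```

play_rows --pt "0 0 0.4 0" --pt "0 0 0.8 0" --pt "0 0 1.1 0" --pt "0 0 1.1 0"

```text
clock: 37.85
ee_pos: [0.5889, 0.1617, 0.2513]
eef_rot: [-0.116, 0.993, -0.0, -0.0]
ft_force: [0.5, 0.3, -2.7]
gripper_width: 0.0391
grasp_force: 65.0
```

```bash
python3 pl.py
```

```text
ztop 0.06903466602347849
top slope l,m [-0.0008  0.0157  0.0686] l ext -0.0979 0.0978 m [-0.0362  0.0326]
front m vs l,z [ 0.0019  0.0193 -0.0359] 5474
shift cm [0.26 0.06 0.25] spin 0.0 | pos [0.5889 0.1617 0.2515] yaw 103.3 tilt [-0. -0.] j6 -1.58 F [ 0.2  1.  -3.2] w 0.0387 g 65.0 t 37.9
```

play_rows --pt "0 0 0.2 0" --pt "0 0 0.4 0" --pt "0 0 0.4 0"

```text
clock: 38.28
ee_pos: [0.5893, 0.1618, 0.2507]
eef_rot: [-0.116, 0.993, 0.0, 0.0]
ft_force: [-6.6, -1.2, 12.4]
gripper_width: 0.039
grasp_force: 67.0
```

Firm contact at the slab; release and check.

play_rows --pt "0 0 0 0" --pt "0 0 0 0" --pt "0 0 0 0" --pt "0 0 0 0" --pt "0 0 -3 0" --gripper 8.54

```text
clock: 38.9
ee_pos: [0.5876, 0.1614, 0.2748]
eef_rot: [-0.116, 0.993, -0.0, -0.003]
ft_force: [0.1, 0.9, 0.2]
gripper_width: 0.0856
grasp_force: 0.0
```

play_rows --pt "0 0 -5 0" --pt "0 0 -11 0" --pt "0 0 -12 0" --pt "0 0 -12 0" --pt "0 0 -12 0"

```text
clock: 39.52
ee_pos: [0.5883, 0.1615, 0.3951]
eef_rot: [-0.116, 0.993, -0.0, -0.002]
ft_force: [-0.4, 0.3, -1.2]
gripper_width: 0.0856
grasp_force: 0.0
```

```bash
python3 pl.py; python3 - <<'E'
from meas import *
p,d,c=snap("wrist","w6.png"); W=cloud(d,c,True)
[print("grip",r) for r in rects(W,.082,.12,xr=(.5,.68),yr=(.05,.28),mn=500)]
[print("cover",r) for r in rects(W,.056,.078,xr=(.5,.68),yr=(.03,.3),mn=500)]
q=W.reshape(-1,3); u=np.array([-.231,.973]); l=(q[:,:2]-[.5863,.1617])@u; m=(q[:,:2]-[.5863,.1617])@[.973,.231]
for a,b in((-.095,-.07),(.07,.095)):
    for e,f in((-.033,-.01),(.01,.03)):
        s=(l>a)&(l<b)&(m>e)&(m<f)&(q[:,2]>.05); print(a,e,np.nanmedian(q[s,2]).round(4))
cv2.imwrite("pics/w6c.png",cv2.resize(cv2.imread("pics/w6.png")[110:250,130:430],None,fx=2.6,fy=2.6))
E
```

```text
ztop 0.30230970019917697
top slope l,m [-0.0004 -0.0492  0.3027] l ext -0.0739 0.0731 m [-0.0115  0.0137]
front m vs l,z [0. 0. 0.] 0
shift cm [ 0.12  0.06 14.57] spin 0.0 | pos [0.5882 0.1616 0.3947] yaw 103.3 tilt [-0.004 -0.001] j6 -1.58 F [0.1 0.6 0.1] w 0.0852 g 0.0 t 39.6
grip (np.int32(2626), array([0.5862, 0.1617, 0.0625, 0.036 ]), -76.7, np.float64(0.0955), array([281., 193.]))
cover (np.int32(11702), array([0.5858, 0.1615, 0.1982, 0.0731]), -76.2, np.float64(0.068), array([281., 183.]))
-0.095 -0.033 0.0687
-0.095 0.01 0.0682
0.07 -0.033 0.0686
0.07 0.01 0.0682
```

View pics/w6c.png

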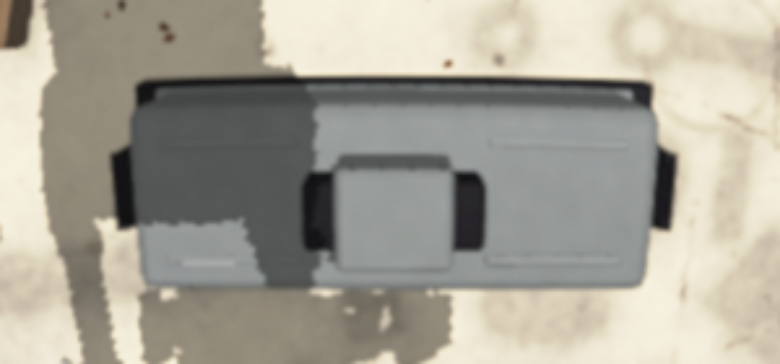

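```bash
python3 -c "
from workcell import bot
print(bot.hand_in())"
```

```text
the job is handed in; nothing more can be done
None
```

The job is handed in: all four loose sockets (20, 24, 28 and 32; I saw no 17) stand down in their own wells, the cover is back on flat, and both buttons have sprung out to their full 62 mm; I did not see the catch tongues themselves under the keepers.

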